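Re-zero the coffee grinder and set it seven clicks open

TASK

The coffee grinder has just been cleaned, so find its zero again: turn the clicking collar clockwise (seen from above) by its lug all the way to its fine stop, then count it back exactly seven clicks towards coarse. Also slide the steel catch cup along the worktop between the prongs of the grinder's foot until it rests against the machine, and put the lid squarely on the funnel. Leave the mug, the storage canister and the brush where they are, and let go of everything.

Things in the scene. Friction and masses are not known exactly. Their poses are not given: they have to be found in the camera images.
- grinder: fixed burr coffee grinder: dark grey column 130 (x) x 112 (y) x 192 mm high. Origin on the collar's vertical axis at worktop height; x points to the machine's back (front face at x = -56 mm, back at +74 mm). A scale flange (radius 62 mm, top at height 197 mm) has 13 white ticks, one a click, zero wider. Round collar above it: radius 52 mm, heights 198 to 226 mm, round the fixed funnel.
- collar (a joint): collar's angle (rad) about the vertical. 0 = fine stop, grows anticlockwise from above (coarser). It rests in sprung clicks 15 degrees (0.2618 rad) apart, 12 from stop to stop; the seventh is at 1.833. Pushed past half-way it snaps on into the next click; let go before, it springs back. A click takes about 3 N at the lug. Hard stops lie 0.02 rad beyond the first and last clicks.
- lug (a point): point on the collar's finger lug, 80 mm from the collar's axis, half-way up the lug, turning with the collar. The lug is an aluminium bar sticking out radially from 52 to 100 mm from the axis, 12 mm wide, 20 mm high (heights 206 to 226 mm). At zero it points along the grinder's +y, at six clicks to the grinder's front (-x).
- cup_center (a point): centre, half-way up, of the open steel catch cup: outer diameter 68 mm, height 80 mm, wall 3 mm, about 150 g; its axis is z. It stands on the worktop in front of the grinder, some 110 to 160 mm short of its place.
- cup_place (a point): where the cup's centre is when the cup stands between the prongs against the bumpers: 96.5 mm in front of the collar's axis, 40 mm above the worktop; x points into the machine. Prongs: 13 mm high, inner faces 78 mm apart, 36 mm out past this point, then flaring 22 mm more. Above: the chute, 28 mm out of the front face, 40 mm wide, heights 103 to 161 mm.
- lid_knob (a point): middle of the steel knob of the funnel's lid. Knob: upright, diameter 22 mm, from 15 mm below this point to 14.5 mm above. Under it a dark disc, diameter 90 mm, its top 15 mm and underside 20 mm below this point; below that a rubber plug, diameter 66 mm, its underside 28 mm below this point. The lid stands upright on the worktop on its plug; about 100 g.
- funnel_rim (a point): centre of the funnel's mouth, level with its rim, 241 mm above the worktop: mouth 76 mm wide inside, 84 mm outside. With the lid on, plug inside and disc on the rim, the lid's knob point is 20 mm above this point.
- mug: white mug, diameter 80 mm, height 95 mm, handle along its y; origin under its centre. Leave alone.
- canister: clear square storage canister with a black top, 92 x 92 x 132 mm; origin under its centre. Leave alone.
- brush: small cleaning brush, 160 mm long along its x, 42 mm wide, 20 mm high, lying on the worktop; origin under its middle. Leave alone.
There are look-alikes about, which are no part of the job. What is shaped like the part that bears lid_knob but purple is not meant.

How it is judged:
By the outcome, as a careful person would: the job done as asked, in the order asked, and still so for the second after the job is handed in, with the robot touching nothing.
It also fails if it takes over 72 s, if anything falls off the work surface, if the arm or the gripper's body presses on something with over 40 N, if the wrist force passes 120 N, or if a joint passes its speed limit or range.

ROBOT

A 6-joint arm with a two-finger parallel gripper is mounted at the origin on the work surface. World frame = base frame: x ahead of the robot, y to its left, z up, the work surface at z = 0. Lengths are in m, angles in rad, forces in N, time in s.
With the tool pointing down it reaches from about 0.375 to 0.975 m from the base axis. Payload 3.8 kg.
Tool frame: the origin (TCP) lies midway between the tips of the shut fingers; the grasp point (between the pads) lies 19 mm behind it; z points along the fingers, y is the line along which they close (so a half turn about z gives the same grasp; the last joint's range is limited). The gripper opens to 88 mm and grips with 3 to 60 N. Pads are 18 mm wide; open, the fingers measure 123 mm over their backs; the gripper's body (75 mm by 187 mm) begins 45 mm behind the grasp point.
Start: joints at [1.302, 0.264, 1.604, -0, 1.274, -0.037], TCP at [0.155, 0.657, 0.205] pointing down, gripper open.
Joint ranges: [-2.63, 2.63], [-0.94, 2.18], [0.31, 2.57], [-1.31, 4.45], [0, 2.66], [-2.55, 2.55]. Speed limits (rad/s): [2.57, 2.57, 3.14, 3.14, 3.14, 3.14].

INTERFACE

Orientations are given as a rotation vector (axis times angle).
In Python, from cell import manip, inverse_kinematics, cams, order gives the robot as it stands. Calls block until the motion is done:
- manip.move_pose(position, orientation): joint-space move of the TCP to a pose.
- manip.move_linear(position, rate=0.15, rot=None): straight line of the TCP; rot=None keeps the orientation; rate is the mean speed in m/s.
- manip.set_joints(angles): joint-space move.
- manip.set_gripper(opening, force=None): finger opening in m; force is the grip in N (None keeps the last); returns when the fingers have stopped.
- manip.dwell(seconds).
- inverse_kinematics(position, orientation): joint angles nearest the present ones, or None.
- manip.state(): the state.
- cams.capture(name): name is "scene" or "side" or "wrist"; returns a dict with "image" (480x640x3 uint8, blue, green, red), "z_map" (480x640 float32, m along the optical axis (not along the pixel's ray), 0 where there is no reading), "intrinsics" (3x3 intrinsics, pixels), "position" and "orientation" of the camera in the world; the wrist camera has in their place "T_tool_cam" (4x4, takes a point from camera to tool coordinates, whose origin is the TCP and whose axes are the flange's). Camera axes: x right, y down, z forward; pixel columns grow to the right and rows downward; lengths in m; the calibration is good to about 2 mm. A picture is of the moment at which its call begins: read the wrist's pose just before it.
A pose or a line that the arm cannot do raises manip.IKError and nothing moves.
- order.close_job(): hands the job in; it is judged then, once.
The state is a dict: "clock": time; "joint_pos": joint angles; "joint_velocities": joint speeds; "tau": joint torques, N m; "tool_pos": TCP position; "tcp_rot": TCP orientation; "contact_force": force on the tool from outside, world axes, zero at the start; "moment": the same for the moment, N m; "gripper_width": finger opening in m; "grasp_force": force on a finger pad.
Only numpy, scipy, OpenCV 4.12 (cv2) and the standard library are available. Lean on these libraries where they do the work, as an engineer would, in place of code of your own. Each camera call takes 0.05 s, during which the arm holds its last target. There are 200 camera calls.

## Working session

There is one attempt and no reset: what is moved stays moved. The work goes in short steps, each a Python script; the robot and the scene stay as the last script left them, time stands still between calls to the robot, and variables do not carry over. Pictures are saved under pics/ and viewed, at most 10 in all, crops included, and the job is handed in when it is done.

```bash
ls; mkdir -p pics
python3 - <<'E'
from cell import manip,cams
import cv2,numpy as np,pickle
d={}
for n in("scene","side","wrist"):
    s=manip.state(); c=cams.capture(n); c['st']=s; d[n]=c
    cv2.imwrite(f'pics/{n}0.png',c['image'])
    print(n,c['intrinsics'].tolist(),c.get('position'),c.get('orientation'),c.get('T_tool_cam'))
pickle.dump(d,open('d0.pkl','wb'))
print(s)
E
```

```text
pics
scene [[519.4884689410583, 0.0, 326.46317663907774], [0.0, 519.4884689410583, 243.55182737234202], [0.0, 0.0, 1.0]] [1.33494007 0.64737849 1.02611321] [-1.16099695 -2.29854816  1.03066395] None
side [[449.0818388655769, 0.0, 317.9096400283901], [0.0, 449.0818388655769, 233.91635655153172], [0.0, 0.0, 1.0]] [ 0.27733675 -0.60545016  1.00227577] [-2.40782435  0.40472392 -0.15356943] None
wrist [[413.3833221834266, 0.0, 318.90578599449503], [0.0, 413.3833221834266, 240.666288781102], [0.0, 0.0, 1.0]] None None [[ 7.30113335e-04 -9.56660725e-01 -2.91203923e-01  7.54954138e-02]
 [ 9.99999733e-01  6.97695754e-04  2.15158554e-04  1.63793186e-03]
 [-2.66199802e-06 -2.91204002e-01  9.56660979e-01 -1.79283054e-01]
 [ 0.00000000e+00  0.00000000e+00  0.00000000e+00  1.00000000e+00]]
{'clock': 0.1, 'joint_pos': array([ 1.30209250e+00,  2.64691998e-01,  1.60521570e+00, -3.42946023e-06,
        1.27370858e+00, -3.69106819e-02]), 'joint_velocities': array([ 0.00039098, -0.00078245, -0.00262543, -0.00054429,  0.00051174,
        0.00040952]), 'tau': array([ 1.00619225e-03, -5.03618932e+01, -3.58074439e+01,  7.31950253e-02,
        2.33118609e-02, -5.49830099e-05]), 'tool_pos': array([0.15488604, 0.65626614, 0.20381476]), 'tcp_rot': array([-0.36324828, -3.12021318,  0.00314214]), 'contact_force': array([ 0.29244395,  0.69171025, -0.33349513]), 'moment': array([ 0.07425954, -0.00918435,  0.01688344]), 'grasp_force': 0.0, 'gripper_width': 0.08812028029944553}
```

View pics/scene0.png

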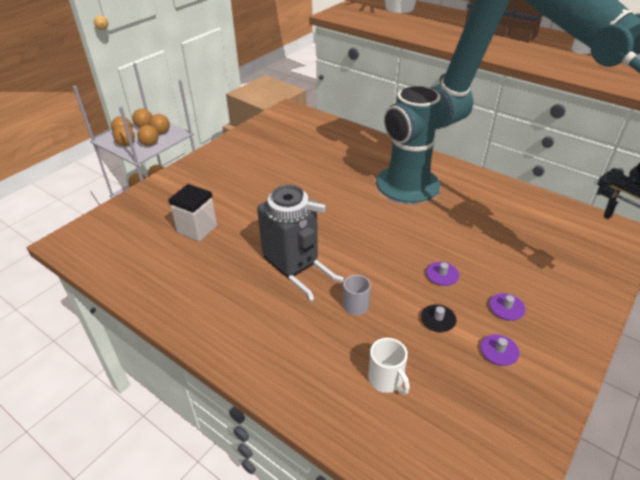

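View pics/side0.png

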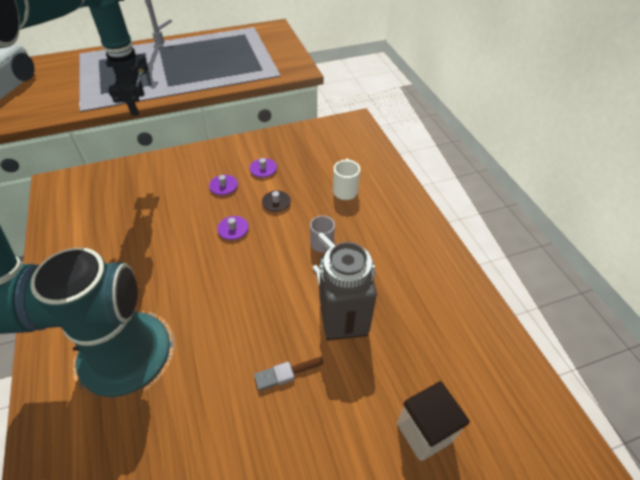

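The scene view shows the black lid (438,317), cup (356,294), grinder collar (288,200) with its lug (316,207), and mug (388,365). In the side view the lid is at (276,201), the cup at (322,232), the collar at (347,262) and the lug at (326,241).

```bash
cat > h.py <<'E'
import numpy as np,cv2,pickle
from scipy.spatial.transform import Rotation as R
def campose(c):
    if c.get('position') is not None: return R.from_rotvec(c['orientation']).as_matrix(),np.array(c['position'])
    Rt=R.from_rotvec(c['st']['tcp_rot']).as_matrix();T=c['T_tool_cam']
    return Rt@T[:3,:3],Rt@T[:3,3]+c['st']['tool_pos']
def cloud(c):
    v,u=np.mgrid[:480,:640];z=c['z_map'];K=c['intrinsics']
    p=np.stack([(u-K[0,2])/K[0,0]*z,(v-K[1,2])/K[1,1]*z,z],-1)
    A,t=campose(c);w=p@A.T+t;w[z==0]=np.nan;return w
def ray(c,uv,h):
    K=c['intrinsics'];A,t=campose(c);d=A@[(uv[0]-K[0,2])/K[0,0],(uv[1]-K[1,2])/K[1,1],1]
    return t+d*(h-t[2])/d[2]
def circ(p):
    M=np.c_[2*p,np.ones(len(p))];s=np.linalg.lstsq(M,(p**2).sum(1),rcond=None)[0]
    return s[:2],np.sqrt(s[2]+s[:2]@s[:2])
E
python3 - <<'E'
from h import *
d=pickle.load(open('d0.pkl','rb'))
for n,pts in(("scene",dict(lid=(439,313),cup=(356,283),collar=(288,200),lug=(320,207),mug=(388,350),can=(192,196),pr1=(340,278),pr2=(310,297),body=(285,250))),("side",dict(lid=(276,198),cup=(322,225),collar=(347,262),lug=(327,241),mug=(346,172),can=(436,410),body=(350,315)))):
    w=cloud(d[n])
    print(n,{k:w[v[1],v[0]].round(3).tolist() for k,v in pts.items()})
# bird's-eye height map merged
H=np.zeros((600,800,3),np.uint8);x0,y0,s=0.25,-0.30,0.00125
for n in("scene","side"):
    c=d[n];w=cloud(c).reshape(-1,3);col=c['image'].reshape(-1,3)
    m=np.isfinite(w[:,0])&(w[:,2]>.006)&(w[:,2]<.4);w,col=w[m],col[m];o=np.argsort(w[:,2]);w,col=w[o],col[o]
    r=((x0+.75-w[:,0])/s).astype(int);q=((y0+1.0-w[:,1])/s).astype(int)
    k=(r>=0)&(r<600)&(q>=0)&(q<800);H[r[k],q[k]]=col[k]
cv2.imwrite('pics/bev.png',H)
E
```

```text
scene {'lid': [0.489, 0.366, 0.037], 'cup': [0.534, 0.148, 0.047], 'collar': [0.54, -0.065, 0.226], 'lug': [0.512, 0.016, 0.223], 'mug': [0.67, 0.328, 0.052], 'can': [0.594, -0.386, 0.13], 'pr1': [0.514, 0.084, 0.011], 'pr2': [0.619, 0.061, 0.013], 'body': [0.595, -0.038, 0.108]}
side {'lid': [0.479, 0.358, 0.026], 'cup': [0.571, 0.195, 0.041], 'collar': [0.529, -0.08, 0.231], 'lug': [0.509, -0.009, 0.228], 'mug': [0.717, 0.379, 0.045], 'can': [0.592, -0.396, 0.13], 'body': [0.516, -0.146, 0.123]}
```

View pics/bev.png

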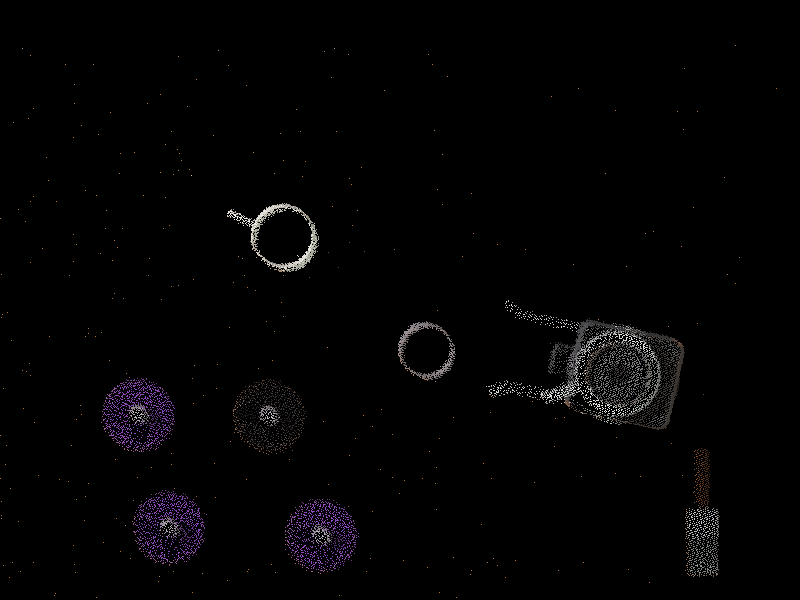

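The bird's-eye picture (up = +x, left = +y, 1.25 mm/px) shows the collar at (620,374), cup (426,351), black lid (268,415), mug (284,237) and brush (702,530). The grinder's front faces left and slightly up. Next I fit circles for accuracy.

Run:
```python
from h import *
from scipy.optimize import least_squares
d=pickle.load(open('d0.pkl','rb'))
def fit(p,r): 
    s=least_squares(lambda c:np.hypot(*(p-c).T)-r,p.mean(0),loss='soft_l1',f_scale=.002);return s.x
C=np.array([.5325,-.075])
for n in("scene","side"):
    w=cloud(d[n]).reshape(-1,3);img=d[n]['image'].reshape(-1,3);m=np.isfinite(w[:,0]);w=w[m];img=img[m]
    near=lambda c,r,a,b:w[(np.hypot(*(w[:,:2]-c).T)<r)&(w[:,2]>a)&(w[:,2]<b)]
    p=near(C,.13,.19,.25);print(n,'zhist',np.histogram(p[:,2],bins=np.arange(.19,.251,.006))[0])
    f=near(C,.0485,.233,.26);print(' rim',len(f),circ(f[:,:2]),f[:,2].max())
    p=near(C,.13,.206,.235);rr=np.hypot(*(p[:,:2]-C).T);l=p[rr>.066]
    lm=l[:,:2].mean(0)-C;print(' lug n',len(l),'ang',np.degrees(np.arctan2(lm[1],lm[0])),'r',np.ptp(rr),rr.max())
    # body upper faces: box via minAreaRect
    b=near(C,.12,.03,.185);print(' body',cv2.minAreaRect(b[:,:2].astype(np.float32)*1000),len(b))
    pr=near(C+[.03,.1],.14,.006,.016);print(' prongs',len(pr))
    c=near([.56,.168],.05,.02,.09);t=c[c[:,2]>.072];print(' cup',len(c),circ(t[:,:2]),fit(c[:,:2],.0335),c[:,2].max())
    k=near([.481,.364],.03,.024,.06);t=k[k[:,2]>.037];print(' knob',len(k),fit(k[:,:2],.011),t[:,:2].mean(0),k[:,2].max())
    k=near([.481,.364],.06,.008,.018);print(' disc',len(k),circ(k[np.hypot(*(k[:,:2]-[.481,.364]).T)>.035][:,:2]),cv2.minEnclosingCircle(k[:,:2].astype(np.float32)*1000))
# prong ray/pixel info: white collar ring ellipses
```

```text
scene zhist [193 157  76 115 101 319 390 148 108   1]
 rim 213 (array([ 0.53439979, -0.07075231]), np.float64(0.03869905587447459)) 0.2440513430527893
 lug n 114 ang 104.46316936811812 r 0.10112040561999008 0.1028180460885038
 body ((566.6030883789062, -61.902130126953125), (87.64959716796875, 163.22271728515625), 28.575435638427734) 2495
 prongs 384
 cup 806 (array([0.56214896, 0.16754209]), np.float64(0.032450751769722674)) [0.56213464 0.16750273] 0.08544989337726805
 knob 84 [0.47980727 0.36292564] [0.48155587 0.36448574] 0.04571111939416439
 disc 658 (array([0.48094569, 0.36388696]), np.float64(0.04051304712790503)) ((481.4658508300781, 363.3345947265625), 46.49489212036133)
side zhist [381 345  75  87  92 390 853 165 219   1]
 rim 325 (array([ 0.53154118, -0.07332425]), np.float64(0.03848108835215275)) 0.2444935650472403
 lug n 104 ang 109.8870777300774 r 0.10029117338388246 0.10110402294344928
 body ((528.1094970703125, -88.42589569091797), (122.73506164550781, 112.49090576171875), 78.02682495117188) 1919
 prongs 97
 cup 539 (array([0.55907398, 0.16575426]), np.float64(0.032240679341029026)) [0.55899867 0.16518764] 0.08607197756933571
 knob 53 [0.47844947 0.36425589] [0.47778916 0.36150158] 0.04700916535606303
 disc 406 (array([0.47902491, 0.36329173]), np.float64(0.04046674795050712)) ((476.80572509765625, 363.2020263671875), 46.7827262878418)
```

```bash
cat >> h.py <<'E'
def rot(deg,tilt=0):
    "tool down, tool x at world heading deg; tilt>0 leans the top of the tool towards +x heading"
    a=np.radians(deg);x=np.array([np.cos(a),np.sin(a),0]);z=np.array([0,0,-1.]);M=np.c_[x,np.cross(z,x),z]
    return (R.from_matrix(M)*R.from_euler('y',-tilt,degrees=True)).as_rotvec()
E
python3 - <<'E'
from h import *
from cell import manip,cams,inverse_kinematics as ik
C=np.array([.533,-.072])
for off in(0,180):
    for a in(107,60,20,-15,92):
        u=np.array([np.cos(np.radians(a)),np.sin(np.radians(a))]);q=ik([*(C+.085*u),.2],rot(a+off));print(off,a,None if q is None else np.round(q,2))
for off in(0,180): print('push',ik([.575,.1,.03],rot(77+off,20 if off==0 else -20)))
print(R.from_rotvec(rot(77,20)).as_matrix()[:,2])
a=107;u=np.array([np.cos(np.radians(a)),np.sin(np.radians(a))])
off=0 if ik([*(C+.085*u),.2],rot(a)) is not None and ik([*(C+.085*u),.2],rot(-15)) is not None else 180
E
```

```text
0 107 [-0.03 -0.05  1.96  0.    1.23 -0.33]
0 60 [-0.04  0.08  1.83  0.    1.23  0.48]
0 20 [-0.11  0.15  1.75 -0.    1.24  1.11]
0 -15 [-0.19  0.17  1.73 -0.    1.24  1.64]
0 92 [-0.02 -0.01  1.92  0.    1.23 -0.06]
180 107 None
180 60 None
180 20 [-0.11  0.15  1.75 -0.    1.24 -2.03]
180 -15 [-0.19  0.17  1.73 -0.    1.24 -1.5 ]
180 92 None
push [ 0.31751228  0.3888671   1.83277858 -0.32973627  1.12807407  0.71792441]
push [ 0.31751228  0.3888671   1.83277858 -0.32973627  1.12807407 -2.42366825]
[-0.07693779 -0.33325419 -0.93969262]
```

Run:
```python
from h import *
from cell import manip,cams
a=107;C=np.array([.533,-.072]);u=np.array([np.cos(np.radians(a)),np.sin(np.radians(a))])
manip.move_pose([*(C+.085*u),.33],rot(90))
s=manip.state();c=cams.capture('wrist');c['st']=s;pickle.dump(c,open('w1.pkl','wb'));cv2.imwrite('pics/w1.png',c['image']);print(s['clock'],s['tool_pos'])
w=cloud(c).reshape(-1,3);w=w[np.isfinite(w[:,0])]
near=lambda c,r,a,b:w[(np.hypot(*(w[:,:2]-c).T)<r)&(w[:,2]>a)&(w[:,2]<b)]
f=near(C,.0485,.234,.26);print(circ(f[:,:2]),len(f))
```

```text
2.7917 [0.50817561 0.00997335 0.32975946]
(array([ 0.53225485, -0.07012447]), np.float64(0.03864159940068293)) 1921
```

View pics/w1.png

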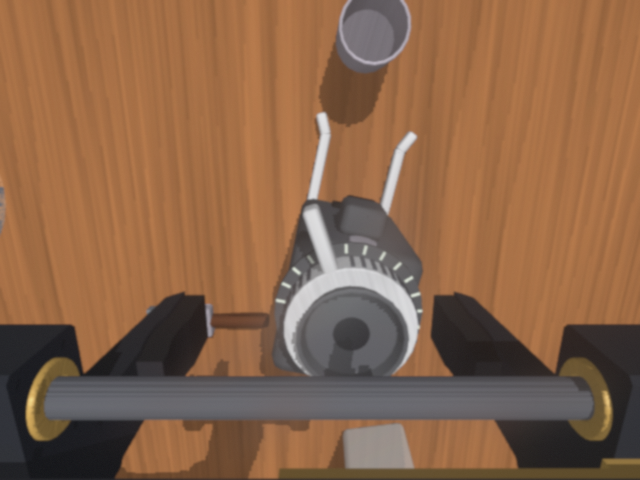

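The wrist view shows the lug from (310,207) to (330,270). The funnel is at (351,333), the straight parts of the prongs run (313,196)→(326,138) and (386,208)→(401,150), and the cup rim is at (374,33).

Run:
```python
from h import *
c=pickle.load(open('w1.pkl','rb'));w=cloud(c);ok=np.isfinite(w[...,0]);g=c['image'].astype(int)
C=np.array([.5325,-.071])
deg=lambda v:np.degrees(np.arctan2(v[1],v[0]))
def line(p):
    vx,vy,x,y=cv2.fitLine(p.astype(np.float32)*1000,cv2.DIST_HUBER,0,.01,.01).ravel();v=np.array([vx,vy])*np.sign(vy);return v,np.array([x,y])/1000
white=(g.min(-1)>150)
v,u=np.mgrid[:480,:640]
# prongs by ray cast to top plane z=.013
for box in((305,332,140,190),(380,410,155,200)):
    m=white&(u>box[0])&(u<box[1])&(v>box[2])&(v<box[3]);p=np.array([ray(c,(a,b),.013)[:2] for b,a in np.argwhere(m)])
    d,o=line(p);n=np.array([d[1],-d[0]]);print('prong',len(p),deg(d),'offset of C',(o-C)@n,'width',np.ptp((p-o)@n))
r=np.hypot(w[...,0]-C[0],w[...,1]-C[1])
m=ok&(w[...,2]>.218)&(w[...,2]<.234)&(r>.060)&(r<.105)
p=np.array([ray(c,(a,b),.226)[:2] for b,a in np.argwhere(m)]);d,o=line(p);n=np.array([d[1],-d[0]]);print('lug',len(p),deg(d),deg(p.mean(0)-C),'lat',(o-C)@n)
# ring, funnel rim
m=ok&(w[...,2]>.218)&(w[...,2]<.232)&(r<.056)&(r>.044);p=w[m][:,:2];print('collar cloud',circ(p))
q=w[ok&(r<.05)&(w[...,2]>.234)];print('rim',circ(q[:,:2]),q[:,2].mean())
q=w[ok&(w[...,2]>.076)&(w[...,2]<.09)&(np.hypot(w[...,0]-.56,w[...,1]-.1665)<.05)];print('cup',circ(q[:,:2]),len(q))
```

```text
prong 473 77.693726 offset of C -0.04528951870026861 width 0.011624190816086455
prong 425 77.597145 offset of C 0.04408373698968804 width 0.011726187303602876
lug 921 107.87461 108.10110613153736 lat -0.00027879139441986783
collar cloud (array([ 0.53232834, -0.07060057]), np.float64(0.0487011763980557))
rim (array([ 0.53225485, -0.07012447]), np.float64(0.03864159940068293)) 0.23910118559839064
cup (array([0.55961793, 0.16669439]), np.float64(0.03210117517985385)) 597
```

```bash
cat >> h.py <<'E'
C=np.array([.5324,-.071]);F=77.65;Z=F-90
uv=lambda a:np.array([np.cos(np.radians(a)),np.sin(np.radians(a))])
def arcpt(a,r=.085,z=.199): return [*(C+r*uv(a)),z]
def ft(s,a): f=s['contact_force'];t=np.array([-np.sin(np.radians(a)),np.cos(np.radians(a))]);return round(float(f[:2]@t),1),round(float(f[:2]@uv(a)),1),round(float(f[2]),1)
E
python3 - <<'E'
from h import *
from cell import manip
a=Z+120
manip.set_gripper(.04)
manip.move_pose(arcpt(a,z=.26),rot(a))
manip.move_linear(arcpt(a),rate=.1)
s=manip.state();print(s['clock'],ft(s,a))
manip.set_gripper(0,force=10)
s=manip.state();print(s['clock'],s['gripper_width'],s['grasp_force'],ft(s,a))
for k in(7,6,5,4,3,2,1,0):
    a=Z+15*k;manip.move_linear(arcpt(a),rate=.1,rot=rot(a));s=manip.state();f=ft(s,a)
    print(k,round(s['clock'],2),f,round(s['gripper_width'],4),round(s['grasp_force'],1))
    if max(map(abs,f))>25: print('ABORT');break
E
```

```text
4.825 (0.5, -0.3, 0.3)
5.525 0.0007875398426895922 0.0 (-0.4, 0.2, -0.3)
7 5.93 (0.3, -0.3, -0.1) 0.0005 0.0
6 6.34 (0.9, 0.1, -1.0) 0.0008 0.0
5 6.75 (0.9, -0.8, -0.4) 0.0004 0.0
4 7.16 (0.6, -0.7, 0.2) 0.0004 0.0
3 7.57 (0.3, 0.2, 0.3) 0.0003 0.0
2 7.97 (-0.2, -0.3, -0.4) 0.0001 0.0
1 8.38 (-0.3, -0.4, 0.9) 0.0003 0.0
0 8.79 (-0.2, -0.2, 0.4) 0.0005 0.0
```

Run:
```python
from h import *
from cell import manip,cams
s=manip.state();print(s['tool_pos'],arcpt(Z),s['gripper_width'])
n='wrist';c=cams.capture(n);c['st']=s;cv2.imwrite('pics/w2.png',c['image'])
c2=cams.capture('side');im=c2['image'][180:340,240:460];cv2.imwrite('pics/s2.png',cv2.resize(im,None,fx=3,fy=3))
```

```text
[ 0.61527923 -0.08854057  0.19899506] [np.float64(0.615433040359337), np.float64(-0.08918004974373604), 0.199] 0.0005167493947869705
```

View pics/w2.png

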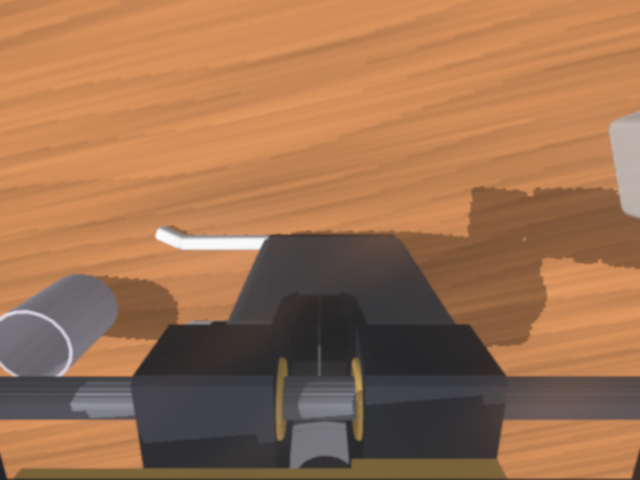

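View pics/s2.png

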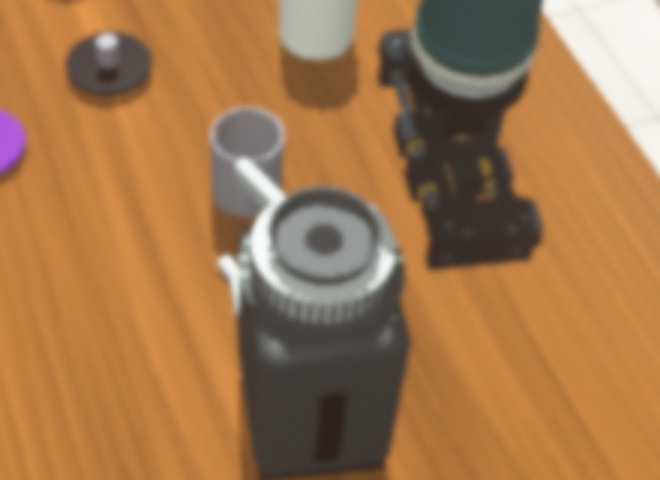

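The wrist view shows the fingers shut at the zero side. The side crop shows the lug still at about eight clicks, with its tip at (245,165), so the grip missed. I'll check where the fingers really are.

Run:
```python
from h import *
from cell import manip,cams
s=manip.state()
for n in('scene','side'):
    c=cams.capture(n);A,t=campose(c);K=c['intrinsics']
    p=A.T@(s['tool_pos']-t);print(n,'tcp px',(K@p)[:2]/p[2],p[2])
    w=cloud(c).reshape(-1,3);w=w[np.isfinite(w[:,0])]
    q=w[(np.hypot(*(w[:,:2]-s['tool_pos'][:2]).T)<.12)&(w[:,2]>.1)&(np.hypot(*(w[:,:2]-C).T)>.066)]
    for z in np.arange(.12,.42,.02):
        k=q[(q[:,2]>z)&(q[:,2]<z+.02)]
        if len(k)>5: print(round(z,2),len(k),k.min(0).round(3)[:2],k.max(0).round(3)[:2])
    r=np.hypot(*(w[:,:2]-C).T);l=w[(r>.066)&(r<.11)&(w[:,2]>.2)&(w[:,2]<.235)&(w[:,1]>-.05)&(w[:,0]<.56)]
    if len(l):m=l[:,:2].mean(0)-C;print('lug',len(l),np.degrees(np.arctan2(m[1],m[0])))
```

```text
scene tcp px [262.28126521 219.88117517] 1.3090011695755914
0.12 170 [ 0.547 -0.152] [0.599 0.011]
0.14 190 [ 0.533 -0.148] [0.599 0.013]
0.16 132 [ 0.535 -0.154] [0.6   0.009]
0.18 40 [ 0.58  -0.123] [ 0.597 -0.023]
0.22 19 [ 0.611 -0.099] [ 0.63  -0.073]
0.24 83 [ 0.611 -0.104] [ 0.632 -0.069]
0.26 56 [ 0.616 -0.106] [ 0.632 -0.067]
0.28 45 [ 0.6   -0.174] [0.667 0.005]
0.3 494 [ 0.585 -0.178] [0.668 0.008]
0.32 756 [ 0.589 -0.182] [0.67  0.012]
0.34 318 [ 0.596 -0.179] [0.667 0.01 ]
0.36 157 [ 0.595 -0.103] [ 0.658 -0.041]
0.38 377 [ 0.593 -0.118] [ 0.659 -0.039]
0.4 187 [ 0.597 -0.109] [ 0.655 -0.046]
lug 103 105.05735334043453
side tcp px [383.9107441 263.2414593] 1.0005294983646544
0.12 116 [ 0.509 -0.155] [ 0.569 -0.142]
0.14 134 [ 0.509 -0.154] [ 0.57  -0.141]
0.16 127 [ 0.509 -0.154] [ 0.572 -0.142]
0.18 271 [ 0.505 -0.154] [ 0.577 -0.122]
0.22 8 [ 0.602 -0.097] [ 0.608 -0.074]
0.24 9 [ 0.602 -0.095] [ 0.608 -0.074]
0.28 39 [ 0.564 -0.178] [0.629 0.004]
0.3 382 [ 0.563 -0.179] [0.649 0.003]
0.32 890 [ 0.561 -0.185] [0.645 0.012]
0.34 407 [ 0.564 -0.183] [0.635 0.007]
0.36 28 [ 0.592 -0.109] [ 0.635 -0.095]
0.38 207 [ 0.586 -0.126] [ 0.648 -0.043]
0.4 121 [ 0.585 -0.126] [ 0.642 -0.105]
lug 93 110.72453727042785
```

Run:
```python
from h import *
from cell import manip,cams
manip.move_linear([.68,-.1,.2],rate=.25)
for op in(0,.04):
    if op: manip.set_gripper(op)
    s=manip.state();print(s['clock'],s['tool_pos'],s['gripper_width'])
    for n in('scene','side'):
        c=cams.capture(n);w=cloud(c).reshape(-1,3);w=w[np.isfinite(w[:,0])]
        q=w[(np.hypot(*(w[:,:2]-s['tool_pos'][:2]).T)<.05)&(w[:,2]>.05)&(w[:,2]<.27)]
        print(n,len(q),np.percentile(q[:,2],[0,1,3,10]).round(4),q.min(0).round(3),q.max(0).round(3))
        A,t=campose(c);K=c['intrinsics'];p=A.T@(s['tool_pos']-t);u=((K@p)[:2]/p[2]).astype(int);print(u)
        if op and n=='scene': cv2.imwrite('pics/s3.png',cv2.resize(c['image'][u[1]-70:u[1]+50,u[0]-80:u[0]+80],None,fx=4,fy=4))
```

```text
9.4 [ 0.680316   -0.09974449  0.19942835] 0.00021330836403055673
scene 115 [0.2325 0.2329 0.2351 0.2377] [ 0.682 -0.117  0.233] [ 0.695 -0.08   0.27 ]
[241 231]
side 57 [0.2332 0.2344 0.2358 0.2377] [ 0.664 -0.113  0.233] [ 0.673 -0.087  0.268]
[412 259]
10.225 [ 0.67998734 -0.1000026   0.1999995 ] 0.039688293575401934
scene 137 [0.2321 0.2326 0.2334 0.2371] [ 0.666 -0.135  0.232] [ 0.7   -0.063  0.27 ]
[241 231]
side 40 [0.2321 0.2338 0.2365 0.2406] [ 0.662 -0.126  0.232] [ 0.685 -0.063  0.27 ]
[412 259]
```

View pics/s3.png

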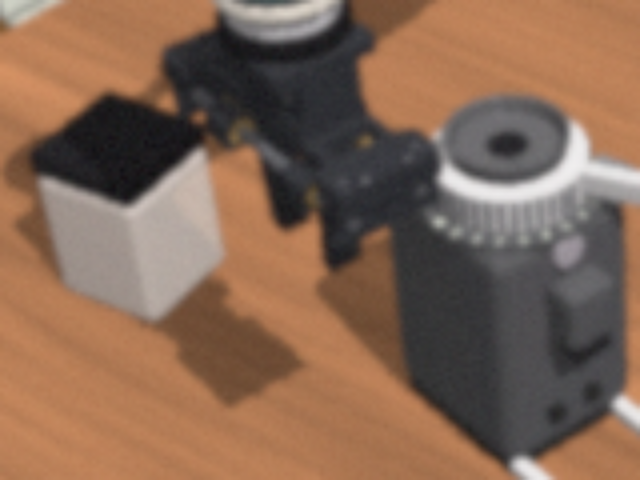

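The crop shows the fingertips at (290,225) and (345,265). They lie above the reported TCP pixel (320,280), and the depth agrees: the real tips sit about 31 mm behind the reported TCP. The first grip therefore closed above the lug. I'll correct for that with lower commanded heights and check the forces.

```bash
cat >> h.py <<'E'
DT=.031   # real fingertips lie this far behind the reported TCP
E
python3 - <<'E'
from h import *
from cell import manip
z=.175;a=Z+120
manip.move_linear([.68,-.1,.26],rate=.25)
manip.move_pose(arcpt(a,z=.24),rot(a))
manip.move_linear(arcpt(a,z=z),rate=.1)
s=manip.state();print(s['clock'],s['tool_pos'],ft(s,a))
manip.set_gripper(0,force=10)
s=manip.state();print(s['clock'],s['gripper_width'],s['grasp_force'],ft(s,a))
if s['gripper_width']>.008:
  for k in(7,6,5,4,3,2,1,0):
    a=Z+15*k;manip.move_linear(arcpt(a,z=z),rate=.1,rot=rot(a));s=manip.state();f=ft(s,a)
    print(k,round(s['clock'],2),f,round(s['gripper_width'],4),round(s['grasp_force'],1))
    if max(map(abs,f))>25 or s['gripper_width']<.008: print('ABORT');break
E
```

```text
13.2083 [0.50707506 0.00998441 0.1754532 ] (0.2, -0.7, -0.4)
13.7417 0.011808433892682078 9.999871999025345 (2.8, -0.2, 5.5)
7 14.15 (1.5, -1.0, 3.5) 0.0116 10.0
6 14.56 (-0.1, -1.7, 4.2) 0.0122 10.0
5 14.97 (-0.4, -1.3, 2.5) 0.012 10.0
4 15.38 (-2.0, -0.4, 2.3) 0.0122 10.0
3 15.78 (-4.5, 1.3, 2.1) 0.0118 9.9
2 16.19 (-5.3, 2.9, 1.3) 0.0124 9.9
1 16.6 (-3.5, 3.8, 0.2) 0.0123 9.9
0 17.01 (-3.7, 4.7, -0.4) 0.0119 9.9
```

Run:
```python
from h import *
from cell import manip
z=.175
for da in np.arange(-.7,-6,-.7):
    a=Z+da;manip.move_linear(arcpt(a,z=z),rate=.1,rot=rot(a));s=manip.state();f=ft(s,a)
    print(round(da,1),round(s['clock'],2),f,s['moment'].round(2),np.round(s['tool_pos']-arcpt(a,z=z),4))
    if f[0]>9: break
```

```text
-0.7 17.26 (-3.1, 5.1, 0.1) [-0.63 -0.57  0.12] [ 0.0003  0.0002 -0.0001]
-1.4 17.51 (-1.4, 5.5, 0.2) [-0.48 -0.59  0.11] [ 0.0004  0.0005 -0.0001]
-2.1 17.76 (-1.2, 5.0, -0.1) [-0.33 -0.69  0.12] [ 0.0005  0.0009 -0.0001]
-2.8 18.01 (1.4, 6.2, -1.7) [-0.25 -0.79  0.15] [ 0.0007  0.0012 -0.0001]
-3.5 18.26 (0.7, 5.9, -0.3) [-0.06 -0.85  0.21] [ 0.0009  0.0016 -0.0001]
-4.2 18.51 (3.9, 5.8, -1.1) [ 0.34 -0.89  0.22] [ 0.0011  0.0026 -0.0001]
-4.9 18.76 (7.7, 5.5, -1.1) [ 0.83 -1.01  0.17] [ 0.0013  0.0037 -0.0002]
-5.6 19.01 (9.8, 5.4, -0.2) [ 1.22 -1.07  0.15] [ 0.0015  0.0047 -0.0001]
```

The hard stop is found: the tool stalls while tangential force climbs to 10 N, at about 1.3° from the expected angle. Now I turn back seven clicks and verify.

Run:
```python
from h import *
from cell import manip,cams
z=.175;Z0=Z-1.0
for k in range(8):
    a=Z0+15*k;manip.move_linear(arcpt(a,z=z),rate=.1,rot=rot(a));s=manip.state();p=s['tool_pos'][:2]-C
    print(k,round(s['clock'],2),ft(s,a),round(s['gripper_width'],4),'ang-Z0',round(np.degrees(np.arctan2(p[1],p[0]))-Z0,1))
manip.set_gripper(.04)
s=manip.state();print(s['clock'],ft(s,a))
manip.move_linear(arcpt(a,z=.30),rate=.2)
s=manip.state();c=cams.capture('wrist');c['st']=s
w=cloud(c);ok=np.isfinite(w[...,0]);r=np.hypot(w[...,0]-C[0],w[...,1]-C[1])
m=ok&(w[...,2]>.218)&(w[...,2]<.234)&(r>.060)&(r<.105)
p=np.array([ray(c,(x,y),.226)[:2] for y,x in np.argwhere(m)])
vx,vy,x,y=cv2.fitLine(p.astype(np.float32)*1000,cv2.DIST_HUBER,0,.01,.01).ravel();d=np.degrees(np.arctan2(vy*np.sign(vy),vx*np.sign(vy)));q=p.mean(0)-C
print('lug',len(p),d,(d-Z)/15,(np.degrees(np.arctan2(q[1],q[0]))-Z)/15)
cv2.imwrite('pics/w3.png',c['image'])
```

```text
0 19.26 (-1.7, 3.7, 0.7) 0.012 ang-Z0 0.5
1 19.67 (-2.3, -1.5, 0.9) 0.012 ang-Z0 15.1
2 20.07 (-2.3, -4.3, 2.9) 0.0121 ang-Z0 30.1
3 20.48 (-3.0, -6.9, 4.3) 0.0119 ang-Z0 45.1
4 20.89 (-1.0, -7.6, 4.7) 0.012 ang-Z0 60.2
5 21.3 (0.2, -9.4, 4.0) 0.0124 ang-Z0 75.4
6 21.71 (-0.7, -10.8, 2.6) 0.0122 ang-Z0 90.3
7 22.12 (1.5, -9.9, 1.0) 0.0121 ang-Z0 105.5
22.7 (0.3, -0.3, 0.6)
lug 1105 92.8513 7.01342 7.00241701213171
```

View pics/w3.png

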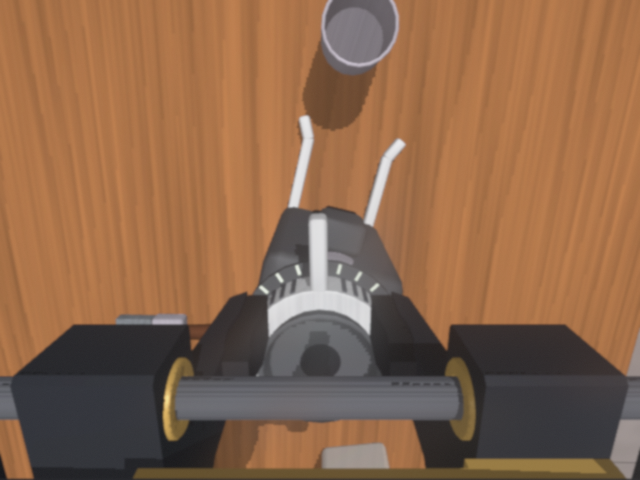

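The lug is in click 7.0, with its tip at (318,217) pointing straight up in the picture. Next, the cup: I grip it by its outside, drag it onto the grinder's axis at the prong mouth, then push it home from behind.

```bash
cat >> h.py <<'E'
def tip(along,z,tilt=0,lat=0):
    "commanded TCP for the real tips at distance along in front of the axis"
    r=rot(F,tilt);p=np.array([*(C+along*uv(F)+lat*uv(F-90)),z])
    return p+DT*R.from_rotvec(r).as_matrix()[:,2],r
E
python3 - <<'E'
from h import *
from cell import manip,inverse_kinematics as ik
cup=np.array([.5601,.1666]);dz=np.array([0,0,DT])
manip.set_gripper(.088)
manip.move_pose(np.array([*cup,.15])-dz,rot(F))
manip.move_linear(np.array([*cup,.036])-dz,rate=.15)
s=manip.state();print(s['clock'],s['contact_force'].round(1))
manip.set_gripper(.0,force=8)
s=manip.state();print(s['clock'],s['gripper_width'],s['grasp_force'],s['contact_force'].round(1))
if s['gripper_width']>.06:
    p,_=tip(.20,.036);manip.move_linear(p,rate=.1)
    p,_=tip(.152,.036);manip.move_linear(p,rate=.1)
    s=manip.state();print(s['clock'],s['contact_force'].round(1),s['gripper_width'],np.round(s['tool_pos']-p,4))
    manip.set_gripper(.088)
    p,_=tip(.152,.12);manip.move_linear(p,rate=.2)
    s=manip.state();print(s['clock'],s['contact_force'].round(1))
E
```

```text
26.2083 [ 0.2 -0.3 -0.3]
26.6333 0.06867803932120417 8.001094707965422 [-0.4 -0.5  4.7]
27.8667 [1.9 1.4 3. ] 0.06872099410732965 [ 0.001  -0.0003  0.0004]
28.9083 [-0.3  0.  -0.2]
```

Run:
```python
from h import *
from cell import manip,cams
T=22
p,r=tip(.225,.12,T);manip.move_pose(p,r);manip.set_gripper(.02)
p,r=tip(.225,.03,T);manip.move_linear(p,rate=.2)
p,r=tip(.150,.03,T);manip.move_linear(p,rate=.08)
s=manip.state();print(s['clock'],s['contact_force'].round(1),np.round(s['tool_pos']-p,4))
for al in np.arange(.146,.125,-.003):
    p,r=tip(al,.03,T);manip.move_linear(p,rate=.05);s=manip.state();f=s['contact_force'][:2]@uv(F)
    print(round(al,3),round(f,2),round((s['tool_pos']-p)[:2]@uv(F),4))
    if f>5: break
p,r=tip(.20,.03,T);manip.move_linear(p,rate=.15)
p,r=tip(.20,.13,T);manip.move_linear(p,rate=.25)
print(manip.state()['clock'])
pl=C+.0965*uv(F)
for n in('scene','side'):
    c=cams.capture(n);w=cloud(c).reshape(-1,3);w=w[np.isfinite(w[:,0])]
    q=w[(np.hypot(*(w[:,:2]-pl).T)<.05)&(w[:,2]>.055)&(w[:,2]<.09)];q=q[(q[:,:2]-C)@uv(F)>.066]
    if len(q)>8:
        m=circ(q[:,:2]);e=m[0]-pl;print(n,len(q),m[1],'along err',e@uv(F),'lat',e@uv(F-90))
    if n=='scene':cv2.imwrite('pics/s4.png',cv2.resize(c['image'][170:310,220:380],None,fx=4,fy=4))
```

```text
32.1667 [-0.1  0.4  0.9] [-0.0004 -0.0002 -0.0003]
0.146 0.75 -0.0001
0.143 0.53 -0.0002
0.14 0.36 -0.0002
0.137 0.48 -0.0003
0.134 0.12 -0.0003
0.131 0.58 -0.0001
0.128 6.42 0.002
35.1
scene 172 0.03189452692877405 along err -0.0016169962443665514 lat 0.0019566664340962357
```

View pics/s4.png

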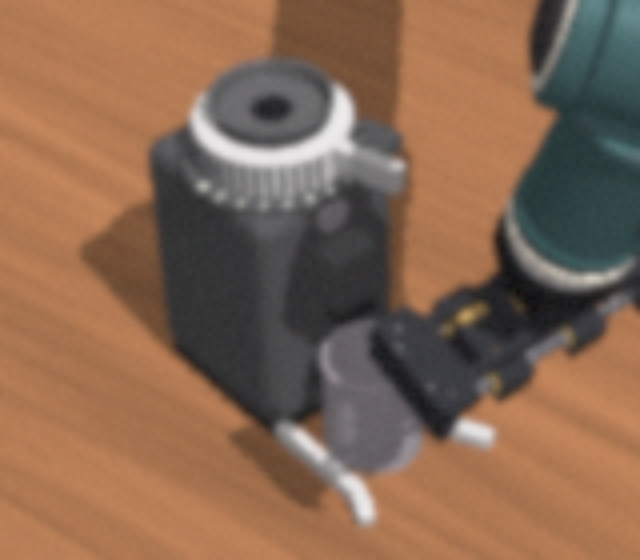

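The crop shows the cup between the prongs (350,395) against the machine, with the lug unmoved. The push stopped firmly at 6.4 N. Next, the lid.

Run:
```python
from h import *
from cell import manip,cams
L=np.array([.480,.3636]);H=80;dz=np.array([0,0,DT]);P=lambda xy,z:np.array([*xy,z])-dz
manip.set_gripper(.05)
p,r=tip(.26,.2,10);manip.move_pose(p,r)
manip.move_pose(P(L,.1),rot(H))
manip.move_linear(P(L,.019),rate=.12)
s=manip.state();print(s['clock'],s['contact_force'].round(1))
manip.set_gripper(0,force=15);s=manip.state();print(s['gripper_width'],s['grasp_force'],s['contact_force'].round(1))
if s['gripper_width']>.018:
    manip.move_linear(P(L,.34),rate=.25)
    manip.move_pose(P(C,.34),rot(H))
    s=manip.state();print(s['clock'],s['gripper_width'],s['tool_pos'],s['contact_force'].round(1))
    c=cams.capture('wrist');c['st']=s;w=cloud(c).reshape(-1,3);w=w[np.isfinite(w[:,0])]
    q=w[(np.hypot(*(w[:,:2]-C).T)<.06)&(w[:,2]>.318)&(w[:,2]<.342)];print('z',np.median(q[:,2]),len(q))
    print(cv2.minEnclosingCircle(q[:,:2].astype(np.float32)*1000) if len(q) else 0,q.min(0),q.max(0))
```

```text
38.0 [-0.2  0.3 -1.1]
0.021139418025361574 15.000253105536103 [-1.5 -0.3  3.4]
41.5833 0.021398681312455297 [ 0.53258309 -0.07014553  0.30891589] [ 0.1 -0.1  0.2]
z 0.3329341622206714 18427
((532.416259765625, -69.32626342773438), 44.94801712036133) [ 0.48780533 -0.10383174  0.32863413] [ 0.5772016  -0.02503576  0.34199836]
```

Run:
```python
from h import *
from cell import manip,cams
H=80;dz=np.array([0,0,DT]);P=lambda xy,z:np.array([*xy,z])-dz
D=C+[0,-.0005]
manip.move_linear(P(D,.262),rate=.1)
s=manip.state();print(s['clock'],s['contact_force'].round(1))
for z in np.arange(.259,.246,-.0015):
    manip.move_linear(P(D,z),rate=.05);s=manip.state();print(round(z,4),s['contact_force'].round(1))
    if s['contact_force'][2]>3 or np.hypot(*s['contact_force'][:2])>8:break
manip.set_gripper(.045)
manip.move_linear(P(D,.36),rate=.15)
s=manip.state();print(s['clock'])
c=cams.capture('wrist');c['st']=s;w=cloud(c).reshape(-1,3);w=w[np.isfinite(w[:,0])]
q=w[(np.hypot(*(w[:,:2]-C).T)<.05)&(w[:,2]>.235)&(w[:,2]<.262)];A=np.c_[q[:,:2]-C,np.ones(len(q))]
k=q[(abs(q[:,2]-np.median(q[:,2]))<.004)];A=np.c_[k[:,:2]-C,np.ones(len(k))];pl=np.linalg.lstsq(A,k[:,2],rcond=None)[0]
print('disc',cv2.minEnclosingCircle(k[:,:2].astype(np.float32)*1000),'tilt deg',np.degrees(pl[:2]),'top z',pl[2])
manip.move_linear(P([.45,.2],.36),rate=.25)
c=cams.capture('scene');cv2.imwrite('pics/s5.png',c['image'][130:430,160:560]);print(manip.state()['clock'])
w=cloud(c).reshape(-1,3);w=w[np.isfinite(w[:,0])];r=np.hypot(*(w[:,:2]-C).T)
l=w[(r>.066)&(r<.11)&(w[:,2]>.206)&(w[:,2]<.232)];m=l[:,:2].mean(0)-C;print('lug',len(l),(np.degrees(np.arctan2(m[1],m[0]))-Z)/15)
```

```text
42.5667 [ 0.4 -0.3 -0.7]
0.259 [-0.4  0.3 -0.7]
0.2575 [ 0.4 -0.2 -0.8]
0.256 [-0.4 -0.7 -0.9]
0.2545 [-0.5  0.4 -1.3]
0.253 [-0.3 -0.2 -1.3]
0.2515 [-1.5  0.7  4.1]
45.4667
disc ((532.0928955078125, -71.49778747558594), 45.01458740234375) tilt deg [ 0.03416706 -0.04177742] top z 0.24554184187894382
46.85
lug 105 6.810730801071064
```

View pics/s5.png

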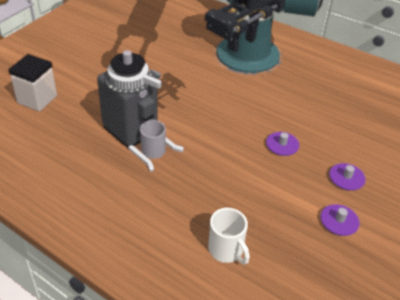

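The picture shows the lid level on the funnel (127,62), the cup home (152,137), and the mug and canister unmoved. The lug reads 7 clicks once the scene camera's known bias of −0.2 click is allowed for.

```bash
python3 -c "
from cell import order
print(order.close_job())"
```

```text
the job is handed in; nothing more can be done
None
```

The job is handed in at about 47 s on the robot's clock: the collar was run to its fine stop and set back seven clicks, the cup rests against the machine between the prongs, and the lid sits level on the funnel. Nothing is left gripped, and the mug, canister and brush were not handled.

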